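# Balance the tumbler lid for fitting its stay

### The job

Stop the tumbler by pressing its yellow spring treadle down to its stop while the lid is still shut, and let the treadle come back up. Then take the lid by its orange bar, swing it up to its balance point, where it would fall neither shut nor over backwards, and finish while holding it still there in the fingers, so that a colleague can screw on the lid stay. Do not swing the lid well past its balance point, and leave the other things on the bench where they are.

Things in the scene. Friction and masses are not known exactly. Their poses are not given: they have to be found in the camera images.
- tumbler: The magnetic tumbler: stainless steel box, 180 deep (x) x 220 wide (y) x 120 mm high, fixed to the table. Origin at the centre of its underside; its x axis points from its front to its rear (hinge) side, z up. Its lid covers the top.
- lid_hinge (a point): Middle of the lid's hinge line, near the rear of the tumbler's top: 60 mm behind the tumbler's centre (+x of the tumbler), 120 mm above the table. It runs along the tumbler's y axis. The lid is a 150 x 210 mm steel frame with a clear window, 0.35 to 0.7 kg; a black box (50 x 120 x 36 mm) and the bar sit on its outside, so its weight comes over the hinge before it is upright.
- lid_handle (a point): Centre of the orange round bar on the lid: 14 mm thick, 130 mm long, parallel to the hinge line, on thin posts at its ends (115 mm clear between). With the lid shut it is 165 mm in front of the hinge line and 50 mm above it (170 mm above the table), 40 mm above and 15 mm in front of the lid's front edge, free all round. It swings about the hinge line at 172 mm radius.
- lid (a joint): Angle of the lid, rad: 0 shut (panel level), 1.57 panel upright, 2.2 fallen right over backwards. It balances at 1.32 rad: panel 14 degrees short of upright, its free edge leaning to the tumbler's front, the orange bar almost straight above the hinge line, 292 mm above the table. Below that it falls shut, beyond it falls over backwards: the hinge is nearly frictionless.
- treadle_base: Fixed base plate of the treadle, 160 (x) x 90 (y) x 6 mm, to the left or right of the tumbler. Origin at the centre of its underside; its x axis points from the free end of the treadle to the hinge end.
- treadle_pad (a point): Centre of the upper face of the black rubber pad (60 x 70 mm) near the free end of the yellow treadle plate (145 x 78 mm). Press here, straight down. 59 mm above the table when up; pressing to the stop brings it down about 27 mm. It is 110 mm from the treadle's hinge.
- treadle (a joint): Angle of the treadle, rad: 0 up, 0.24 fully down on its stop. Spring-loaded: about 4 N on the pad to start it, 9 N at the stop; it springs back up when let go.
- brick_tray: Fixed steel tray, 150 x 130 mm, with soldering bricks up to 48 mm high, on the other side of the tumbler from the treadle. A bystander; origin at the centre of its underside.
- bottle: Bystander, loose: amber glass bottle with a white cap, 56 mm across, 140 mm tall. Leave it alone.
- flux_jar: Bystander, loose: small glass jar, 54 mm across, 55 mm tall. Leave it alone.
- bench_block: Bystander, loose: polished steel bench block, 70 x 70 x 22 mm. Leave it alone.
- hammer: Bystander, loose: jeweller's hammer lying flat, 220 mm long. Leave it alone.
- brush: Bystander, loose: bench brush lying flat, 180 mm long. Leave it alone.
There are look-alikes about, which are no part of the job. What is shaped like the treadle_base but blue or red is not meant.

How it is judged:
On the way:
1. the treadle is pressed down to its stop while the lid is shut (value of joint treadle above 0.22 rad and value of joint lid below 0.08 rad), for 0.1 s.
At the end, for the whole second after the job is handed in: The lid stands still (under 0.1 rad/s) within 0.09 rad (5 degrees) of its balance point, 1.32 rad, with the fingers on its orange bar (at least 0.5 N, bar within 50 mm of the grasp point); the treadle is back up (under 0.04 rad); every loose bystander is within 20 mm of where it began (value of joint lid between 1.23 and 1.41 rad and velocity of joint lid between -0.1 and 0.1 rad/s and contact force between the fingers and lid above 0.5 N and distance between the grasp point and lid_handle below 0.05 m and value of joint treadle below 0.04 rad and distance of each of bottle, flux_jar, bench_block, hammer, brush from where it was at the start of the episode below 0.02 m); the arm keeps its last pose, push and grip.
It fails at once if the lid is swung well past its balance point (more than 0.35 rad) (value of joint lid above 1.67 rad).
It fails at once if a loose bystander is moved by more than 20 mm (distance of any of bottle, flux_jar, bench_block, hammer, brush from where it was at the start of the episode above 0.02 m).
It also fails if it takes over 59 s, if anything falls off the work surface, if the arm or the gripper's body presses on something with over 40 N, if the wrist force passes 120 N, or if a joint passes its speed limit or range.

### The arm

A 7-joint arm with a two-finger parallel gripper is mounted at the origin on the work surface. World frame = base frame: x ahead of the robot, y to its left, z up, the work surface at z = 0. Lengths are in m, angles in rad, forces in N, time in s.
With the tool pointing down it reaches from about 0.4 to 0.875 m from the base axis. Payload 19.3 kg.
Tool frame: the origin (TCP) lies at the very end of the fingers, on their centre line; the grasp point (between the pads) lies 19 mm behind it; z points along the fingers, y is the direction in which the jaws open and shut (so a half turn about z gives the same grasp; the last joint's range is limited). The gripper opens to 85 mm and grips with 20 to 120 N. Pads are 22 mm wide; open, the fingers measure 114 mm over their backs; the gripper's body (76 mm by 85 mm) begins 54 mm behind the grasp point. The pads swing forward as they close: fully open they stand 13 mm farther back than shut.
Start: joints at [-1.19, 0.521, -0.036, 1.599, 0.021, 1.021, -0.113], TCP at [0.272, 0.563, 0.231] pointing down, gripper open.
Joint ranges: [-2.91, 2.91], [-0.3, 2.13], [-1.5, 1.42], [0.17, 2.43], [-1.26, 4.41], [0.16, 1.93], [-2.52, 2.52]. Speed limits (rad/s): [1.89, 1.89, 2.39, 2.39, 3.01, 3.01, 3.01].

### API

Orientations are given as [roll, pitch, yaw] about the fixed x, y, z axes, in that order (R = Rz(yaw) Ry(pitch) Rx(roll)).
In Python, from workcell import bot, viewer gives the robot as it stands.
- The arm moves only by the shell command python3 -m creep 'ROWS' [FORCE]. ROWS is JSON, a list of rows, each an object of numbers: "rx", "ry", "rz": the turn, a rotation vector about the tool's x, y, z in degrees; "tx", "ty", "tz": the shift along the tool's x, y, z in mm; "hand": the closure, from -1 (fully open) to 1 (shut), so that 0 is half open. In form: [{"rx": .., "ry": .., "rz": .., "tx": .., "ty": .., "tz": .., "hand": ..}, ...]. A call has 1 to 8 rows; each row is the pose to reach, as a shift and turn from the pose commanded when the call began, along the tool's axes at that moment; what a row does not reach only later rows make up. A row lasts 1/10 s, in which the tool goes at most 50 mm and 8.59 degrees, less where a joint would pass 70% of its speed; a pose out of reach is approached as far as the arm can. A call with a gripper value outside its range is refused whole. The fingers move at their own pace and stop on an object; FORCE is the grip in N (left out, the last holds). Time passes only in rows, so rows that repeat a pose let the fingers close. It gives the time, the measured TCP pose, the force and the opening at its end, in the units of the state.
- bot.observe(): the state, without advancing time (a new reading comes with each control period).
- viewer.grab_frame(name): name is "side" or "top" or "wrist"; returns a dict with "pixels" (384x512x3 uint8, blue, green, red), "vertical_fov" (degrees; the focal length in pixels is half the picture's height over the tangent of half this angle, whatever the lens; pixels are square), "cx", "cy" (the principal point, pixels), "rvec" (rotation vector, rad) and "tvec" (3), from world to camera coordinates, as OpenCV has them; the wrist camera has in their place "tool_from_camera" (4x4, takes a point from camera to tool coordinates, whose origin is the TCP and whose axes are the flange's). Camera axes: x right, y down, z forward; pixel columns grow to the right and rows downward; lengths in m; the calibration is good to about 2 mm. A picture is of the moment at which its call begins: read the wrist's pose just before it. There is no depth.
- bot.job_done(): hands the job in, once; it reports no verdict.
Trained networks look in a picture, given as the dict that the camera call returned (one of the last four; its "shot" number tells which), for a name from the list of things; names that differ only in an ending like _2 or _b are one class to them, and where a whole thing is asked for, a point or a joint stands for the part that bears it (a point fixed in the world has none). Each returns a list of dicts, best first, with "score" (0 to 1); they miss things now and then, are a little off and sometimes report something else, mostly with a low value. They report only what shows in the picture. A call takes as long as a camera call. They do not tell look-alikes from the thing itself.
- viewer.outline_of(target, picture): "mask" (384x512 bool, what is visible of it) and "bbox" ([left, top, right, bottom] in pixels, round what is visible of it).
The state is a dict: "clock": time; "qpos": joint angles; "qd": joint speeds; "joint_efforts": joint torques, N m; "position": TCP position; "tool_rot": TCP orientation; "force": force on the tool from outside, world axes, zero at the start; "moment": the same for the moment, N m; "grip_width": finger opening in m.
Only numpy, scipy, OpenCV 4.12 (cv2) and the standard library are available. Lean on these libraries where they do the work, as an engineer would, in place of code of your own. Each camera call takes 0.05 s, during which the arm holds its last target.

## Working session

There is one attempt and no reset: what is moved stays moved. The work goes in short steps, Python scripts to look and compute and a shell command to move; the robot and the scene stay as the last step left them, time stands still between calls to the robot, and variables do not carry over. Pictures are saved under pics/ and viewed, and the job is handed in when it is done.

```bash
ls; mkdir -p pics
cat > h.py <<'E'
import numpy as np, cv2
from workcell import bot, viewer
def cam(f):
    h=f["pixels"].shape[0]; fl=h/2/np.tan(np.radians(f["vertical_fov"])/2)
    return np.array([[fl,0,f["cx"]],[0,fl,f["cy"]],[0,0,1.]])
def ext(f):
    R=cv2.Rodrigues(np.array(f["rvec"],float))[0]; return R,np.array(f["tvec"],float).ravel()
def px2w(f,u,v,z):
    K=cam(f);R,t=ext(f); d=R.T@np.linalg.inv(K)@[u,v,1]; c=-R.T@t
    return c+d*(z-c[2])/d[2]
def w2px(f,P):
    K=cam(f);R,t=ext(f); p=(np.atleast_2d(P)@R.T+t)@K.T; return p[:,:2]/p[:,2:]
E
python3 - <<'E'
from h import *
s=bot.observe(); print({k:np.round(v,3).tolist() for k,v in s.items()})
for n in ("side","top"):
    f=viewer.grab_frame(n); print(n,f.keys(),f["vertical_fov"],f["rvec"],f["tvec"])
    cv2.imwrite(f"pics/{n}0.png",f["pixels"])
    for t in ["tumbler","lid","treadle_base","treadle","brick_tray","bottle","flux_jar","bench_block","hammer","brush"]:
        for r in viewer.outline_of(t,f): print(t,round(r["score"],2),r["bbox"])
E
```

```text
pics
{'clock': 0.0, 'qpos': [-1.19, 0.522, -0.036, 1.6, 0.021, 1.021, -0.113], 'qd': [-0.0, -0.001, 0.0, -0.0, 0.001, 0.0, -0.001], 'joint_efforts': [-0.001, -92.712, 1.98, -36.993, 0.018, 0.008, 0.0], 'position': [0.272, 0.562, 0.231], 'tool_rot': [-3.14, 0.0, 2.691], 'force': [-0.075, -0.671, 0.222], 'moment': [-0.01, -0.008, 0.003], 'grip_width': 0.086}
side dict_keys(['pixels', 'vertical_fov', 'cx', 'cy', 'rvec', 'tvec', 'shot']) 57.209039984614634 [ 2.47529665 -0.04335869  0.02055032] [-0.47869647  0.09836536  1.41026714]
tumbler 0.97 [254.8, 173.4, 309.3, 235.2]
tumbler 0.24 [252.6, 172.9, 302.8, 217.1]
lid 0.66 [249.8, 171.2, 299.4, 220.4]
lid 0.49 [247.4, 125.0, 296.4, 139.6]
treadle_base 0.97 [234.4, 142.7, 267.8, 165.3]
treadle_base 0.7 [185.9, 122.7, 223.7, 145.1]
treadle_base 0.61 [187.7, 157.5, 224.5, 183.2]
treadle 0.83 [185.0, 155.1, 217.3, 174.6]
treadle 0.79 [235.9, 141.0, 270.3, 162.2]
treadle 0.65 [187.2, 119.6, 220.1, 141.0]
brick_tray 0.72 [234.9, 140.6, 269.2, 160.7]
brick_tray 0.65 [241.0, 271.4, 288.7, 312.8]
brick_tray 0.59 [233.7, 143.6, 270.6, 165.1]
brick_
[... 500 characters left out ...]
017]
lid 0.96 [234.5, 152.8, 294.7, 199.6]
treadle_base 0.89 [189.4, 235.7, 213.8, 280.6]
treadle_base 0.8 [132.0, 239.2, 163.9, 280.5]
treadle_base 0.77 [165.8, 178.7, 199.3, 225.5]
treadle_base 0.62 [322.2, 125.1, 342.5, 144.1]
treadle 0.84 [129.8, 242.7, 159.3, 280.4]
treadle 0.66 [188.0, 239.6, 211.8, 280.5]
treadle 0.56 [163.8, 183.9, 193.6, 219.0]
brick_tray 0.69 [330.1, 175.4, 363.7, 211.1]
bottle 0.83 [322.2, 127.0, 342.7, 146.1]
flux_jar 0.74 [340.0, 139.9, 354.8, 156.5]
flux_jar 0.47 [164.2, 184.3, 195.0, 221.7]
bench_block 0.75 [168.6, 141.3, 191.3, 162.6]
bench_block 0.48 [163.1, 180.0, 195.8, 218.4]
hammer 0.56 [131.2, 152.2, 152.2, 205.4]
brush 0.74 [367.9, 156.9, 380.9, 201.9]
```

Run:
```python
import cv2
a=cv2.imread("pics/side0.png")[90:350,150:390]; cv2.imwrite("pics/side0c.png",cv2.resize(a,None,fx=2.3,fy=2.3,interpolation=cv2.INTER_CUBIC))
a=cv2.imread("pics/top0.png")[100:300,110:400]; cv2.imwrite("pics/top0c.png",cv2.resize(a,None,fx=2.7,fy=2.7,interpolation=cv2.INTER_CUBIC))
```

```text
(no output)
```

View pics/side0c.png

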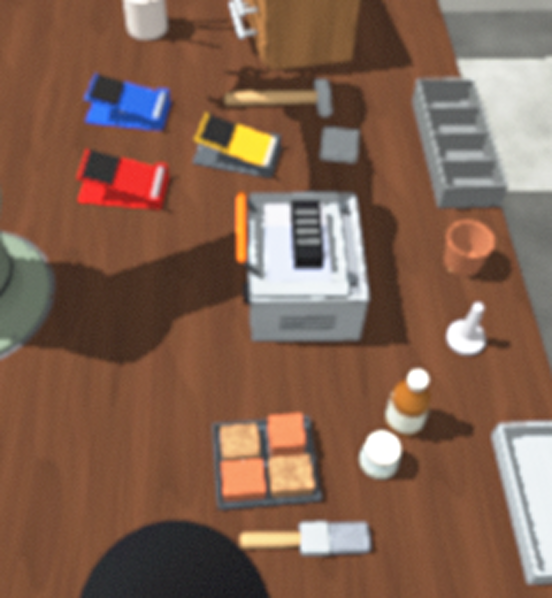

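View pics/top0c.png

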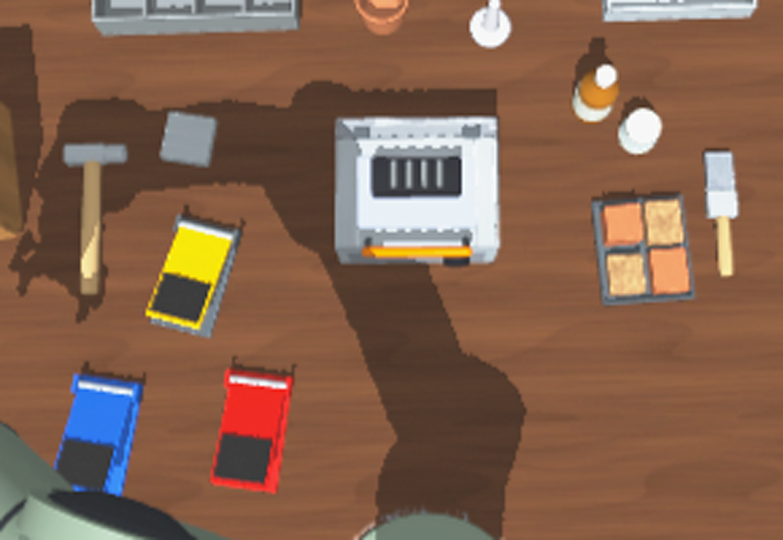

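Run:
```python
from h import *
for n in ("top","side"):
    f=viewer.grab_frame(n); im=f["pixels"]; hsv=cv2.cvtColor(im,cv2.COLOR_BGR2HSV).astype(int)
    H,S,V=hsv[...,0],hsv[...,1],hsv[...,2]
    box=(160,175,205,230) if n=="top" else (230,135,275,170)
    m=np.zeros(H.shape,bool); l,t,r,b=box; m[t:b,l:r]=1
    y=(m&(abs(H-27)<6)&(S>150)&(V>120)).astype(np.uint8)
    # pad: black inside
    k=(m&(V<60)).astype(np.uint8)
    for nm,q,z in (("yellow",y,.05),("pad",k,.059)):
        nn,lab,st,c=cv2.connectedComponentsWithStats(q)
        i=1+np.argmax(st[1:,4]); pts=np.argwhere(lab==i)[:,::-1].astype(np.float32)
        r_=cv2.minAreaRect(pts); print(n,nm,st[i],c[i],px2w(f,*c[i],z).round(4))
        for p in cv2.boxPoints(r_): print("   ",p.round(1),px2w(f,*p,z).round(3))
    box=(235,180,300,205) if n=="top" else (245,160,262,215)
    m[:]=0; l,t,r,b=box; m[t:b,l:r]=1
    q=(m&(H>8)&(H<22)&(S>200)&(V>150)); pts=np.argwhere(q)[:,::-1].astype(np.float32)
    r_=cv2.minAreaRect(pts); print(n,"bar",len(pts),r_,px2w(f,*r_[0],.172).round(4))
    for p in cv2.boxPoints(r_): print("   ",p.round(1),px2w(f,*p,.172).round(3))
    for t in ("lid_handle","treadle_pad"):
        for r in viewer.outline_of(t,f): print(t,r["score"],r["bbox"])
```

```text
top yellow [164 184  32  38 441] [181.57369615 198.20408163] [0.4843 0.316  0.05  ]
    [163.5 216.1] [0.418 0.384 0.05 ]
    [176.3 181.8] [0.549 0.337 0.05 ]
    [195.4 188.9] [0.519 0.263 0.05 ]
    [182.5 223.2] [0.389 0.311 0.05 ]Traceback (most recent call last):
  File "<stdin>", line 12, in <module>
    return _wrapfunc(a, 'argmax', axis=axis, out=out, **kwds)
    return bound(*args, **kwds)
ValueError: attempt to get argmax of an empty sequence
```

Run:
```python
from h import *
for n in ("top","side"):
    f=viewer.grab_frame(n); im=f["pixels"]; hsv=cv2.cvtColor(im,cv2.COLOR_BGR2HSV).astype(int)
    H,S,V=hsv[...,0],hsv[...,1],hsv[...,2]
    m=np.zeros(H.shape,bool)
    u,v=(177,210) if n=="top" else (244,147)
    print("col",im[v,u])
    l,t,r,b=(160,190,200,228) if n=="top" else (230,135,262,160)
    m[t:b,l:r]=1
    q=(m&(abs(im.astype(int)-im[v,u].astype(int)).max(2)<14)).astype(np.uint8)
    nn,lab,st,c=cv2.connectedComponentsWithStats(q,connectivity=4)
    i=lab[v,u]; pts=np.argwhere(lab==i)[:,::-1].astype(np.float32)
    r_=cv2.minAreaRect(pts); print(n,"pad",st[i],c[i],px2w(f,*c[i],.059).round(4))
    for p in cv2.boxPoints(r_): print("   ",p.round(1),px2w(f,*p,.059).round(3))
    box=(235,180,300,205) if n=="top" else (245,160,262,215)
    m[:]=0; l,t,r,b=box; m[t:b,l:r]=1
    q=(m&(H>8)&(H<22)&(S>180)&(V>120)); pts=np.argwhere(q)[:,::-1].astype(np.float32)
    r_=cv2.minAreaRect(pts); print(n,"bar",len(pts),r_,px2w(f,*r_[0],.172).round(4))
    for p in cv2.boxPoints(r_): print("   ",p.round(1),px2w(f,*p,.172).round(3))
    for t in ("lid_handle","treadle_pad"):
        for r in viewer.outline_of(t,f): print(t,r["score"],r["bbox"])
```

```text
col [63 63 62]
top pad [167 202  21  17 235] [176.67659574 209.72340426] [0.4393 0.3322 0.059 ]
    [166.4 214. ] [0.424 0.371 0.059]
    [170.2 200.8] [0.474 0.357 0.059]
    [187.1 205.6] [0.454 0.293 0.059]
    [183.3 218.8] [0.404 0.307 0.059]
top bar 67 ((264.0, 192.5), (40.0, 3.0), -0.0) [0.4747 0.0026 0.172 ]
    [244. 194.] [0.471 0.073 0.172]
    [244. 191.] [0.482 0.072 0.172]
    [284. 191.] [ 0.478 -0.067  0.172]
    [284. 194.] [ 0.467 -0.067  0.172]
lid_handle 0.93 [233.6, 154.3, 294.2, 198.1]
lid_handle 0.34 [162.3, 181.4, 199.9, 226.0]
treadle_pad 0.9 [130.3, 243.2, 161.3, 283.7]
treadle_pad 0.88 [165.0, 183.1, 195.2, 217.8]
treadle_pad 0.7 [191.5, 240.4, 217.5, 283.9]
col [52 53 55]
side pad [239 141  12  12  95] [244.55789474 146.36842105] [0.4361 0.3323 0.059 ]
    [238.  148.6] [0.407 0.319 0.059]
    [241.7 140.1] [0.424 0.373 0.059]
    [251.1 144.2] [0.466 0.345 0.059]
    [247.4 152.6] [0.448 0.293 0.059]
side bar 151 ((254.5328369140625, 181.86273193359375), (5.869453430175781, 44.241294860839844), 3.990912914276123) [0.4711 0.0281 0.172 ]
    [250.1 203.7] [ 0.452 -0.072  0.172]
    [253.1 159.6] [0.469 0.142 0.172]
    [259. 160.] [0.492 0.139 0.172]
    [255.9 204.1] [ 0.473 -0.074  0.172]
lid_handle 0.78 [253.4, 173.2, 300.1, 219.3]
lid_handle 0.3 [308.1, 278.6, 322.8, 298.5]
treadle_pad 0.9 [190.2, 123.2, 220.8, 140.2]
treadle_pad 0.82 [234.1, 139.8, 270.7, 163.7]
treadle_pad 0.8 [182.9, 154.4, 221.4, 177.0]
```

```bash
python3 -m creep '[{"tx":-40,"ty":-22,"hand":1},{"tx":-80,"ty":-43,"hand":1},{"tx":-120,"ty":-65,"hand":1},{"tx":-160,"ty":-87,"hand":1},{"tx":-200,"ty":-108,"hand":1},{"tx":-235,"ty":-127,"hand":1},{"tx":-249,"ty":-135,"hand":1},{"tx":-249,"ty":-135,"hand":1}]' 30
python3 - <<'E'
from h import *
s=bot.observe(); print({k:np.round(v,3).tolist() for k,v in s.items()})
f=viewer.grab_frame("wrist"); cv2.imwrite("pics/w1.png",f["pixels"]); print(f["vertical_fov"],np.round(f["tool_from_camera"],3))
f=viewer.grab_frame("top"); cv2.imwrite("pics/t1.png",f["pixels"])
E
```

```text
{'clock': 1.45, 'qpos': [-1.19, 0.521, -0.036, 1.6, 0.021, 1.021, -0.113], 'qd': [-0.0, 0.001, -0.001, 0.0, -0.001, -0.001, 0.002], 'joint_efforts': [0.0, -92.685, 1.979, -37.023, 0.018, 0.002, -0.0], 'position': [0.272, 0.563, 0.231], 'tool_rot': [-3.142, 0.0, 2.691], 'force': [0.064, 0.226, 0.152], 'moment': [0.024, 0.006, 0.002], 'grip_width': 0.086}
58.506978030838084 [[ 0.    -0.951 -0.31   0.08 ]
 [ 1.    -0.     0.     0.   ]
 [-0.    -0.31   0.951 -0.143]
 [ 0.     0.     0.     1.   ]]schema error: expected keys rx, ry, rz, tx, ty, tz, hand
```

View pics/w1.png

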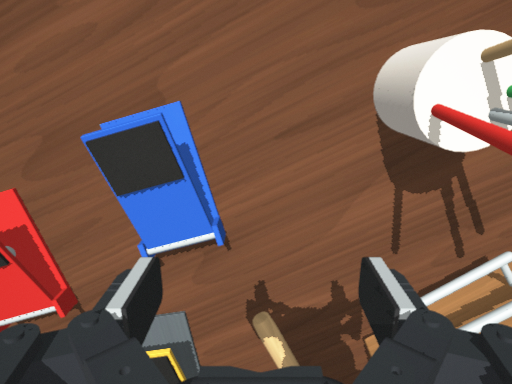

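View pics/t1.png

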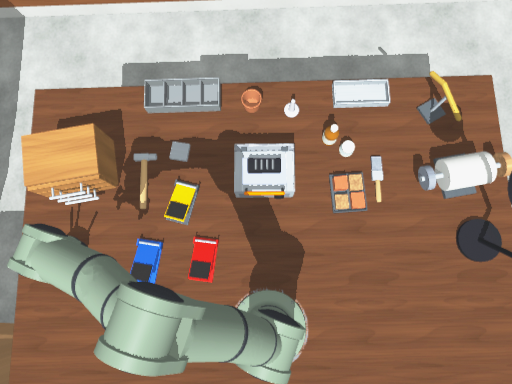

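The wrist view shows the blue look-alike at (150,180) and the fingers open. The call was refused because it needs every key in each row.

```bash
python3 -m creep '[{"rx":0,"ry":0,"rz":0,"tx":-40,"ty":-22,"tz":0,"hand":1},{"rx":0,"ry":0,"rz":0,"tx":-80,"ty":-43,"tz":0,"hand":1},{"rx":0,"ry":0,"rz":0,"tx":-120,"ty":-65,"tz":0,"hand":1},{"rx":0,"ry":0,"rz":0,"tx":-160,"ty":-87,"tz":0,"hand":1},{"rx":0,"ry":0,"rz":0,"tx":-200,"ty":-108,"tz":0,"hand":1},{"rx":0,"ry":0,"rz":0,"tx":-235,"ty":-127,"tz":0,"hand":1},{"rx":0,"ry":0,"rz":0,"tx":-249,"ty":-135,"tz":0,"hand":1},{"rx":0,"ry":0,"rz":0,"tx":-249,"ty":-135,"tz":0,"hand":1}]' 30
python3 - <<'E'
from h import *
s=bot.observe(); print({k:np.round(v,3).tolist() for k,v in s.items()})
f=viewer.grab_frame("wrist"); cv2.imwrite("pics/w2.png",f["pixels"])
f=viewer.grab_frame("top"); cv2.imwrite("pics/t2.png",f["pixels"])
E
```

```text
clock: 2.35
position: [0.4393, 0.3302, 0.2315]
tool_rot: [-3.141, 0.001, 2.687]
force: [-0.7, 0.8, -0.2]
grip_width: -0.0
{'clock': 2.35, 'qpos': [-0.764, 0.401, 0.014, 1.802, -0.006, 0.938, 0.369], 'qd': [-0.05, 0.007, -0.038, -0.009, -0.007, -0.002, -0.042], 'joint_efforts': [2.781, -78.782, 3.658, -34.636, 0.097, -0.004, 1.028], 'position': [0.439, 0.33, 0.231], 'tool_rot': [-3.141, 0.001, 2.687], 'force': [-0.717, 0.834, -0.24], 'moment': [0.05, -0.016, 0.037], 'grip_width': -0.0}
```

View pics/w2.png

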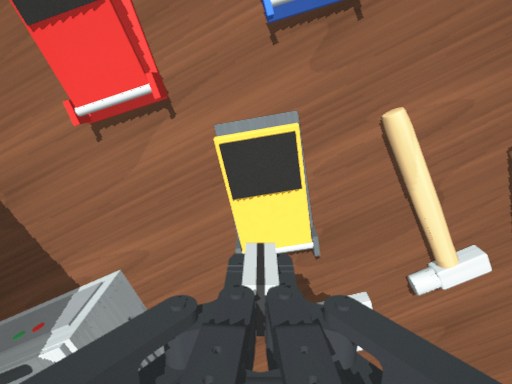

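View pics/t2.png

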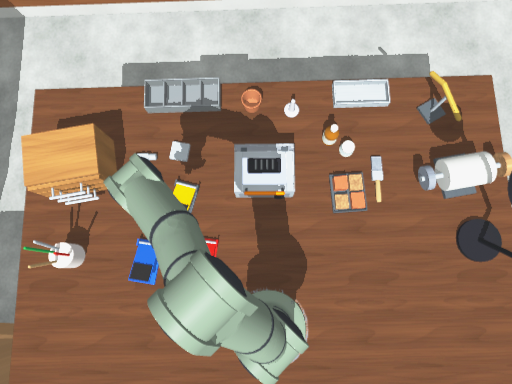

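The wrist view shows the yellow treadle with its pad at about (261,166) and the closed fingertips at (261,250). I'll check the pad position from this view.

```bash
cat >> h.py <<'E'
from scipy.spatial.transform import Rotation as Ro
def wpx2w(f,s,u,v,z):
    T=np.array(f["tool_from_camera"]); R=Ro.from_euler("xyz",s["tool_rot"]).as_matrix()
    d=R@T[:3,:3]@np.linalg.inv(cam(f))@[u,v,1]; c=R@T[:3,3]+s["position"]
    return c+d*(z-c[2])/d[2]
def to_tool(s,dw): return Ro.from_euler("xyz",s["tool_rot"]).as_matrix().T@np.array(dw)*1000
E
python3 - <<'E'
from h import *
s=bot.observe(); f=viewer.grab_frame("wrist")
for u,v in [(220,145),(298,133),(302,191),(231,199),(261,166)]: print(wpx2w(f,s,u,v,.059).round(4))
p=wpx2w(f,s,261,166,.059); print(to_tool(s,p-s["position"]),s["clock"])
E
```

```text
[0.3998 0.3105 0.059 ]
[0.4212 0.3799 0.059 ]
[0.4738 0.3609 0.059 ]
[0.4512 0.2954 0.059 ]
[0.4343 0.336  0.059 ]
[  4.02479804   1.29534109 172.37211085] 2.45
```

```bash
python3 -m creep '[{"rx":0,"ry":0,"rz":0,"tx":3,"ty":3,"tz":45,"hand":1},{"rx":0,"ry":0,"rz":0,"tx":3,"ty":3,"tz":90,"hand":1},{"rx":0,"ry":0,"rz":0,"tx":3,"ty":3,"tz":130,"hand":1},{"rx":0,"ry":0,"rz":0,"tx":3,"ty":3,"tz":155,"hand":1},{"rx":0,"ry":0,"rz":0,"tx":3,"ty":3,"tz":170,"hand":1},{"rx":0,"ry":0,"rz":0,"tx":3,"ty":3,"tz":180,"hand":1},{"rx":0,"ry":0,"rz":0,"tx":3,"ty":3,"tz":188,"hand":1},{"rx":0,"ry":0,"rz":0,"tx":3,"ty":3,"tz":192,"hand":1}]'
```

```text
clock: 3.3
position: [0.4356, 0.3376, 0.0392]
tool_rot: [3.141, -0.001, 2.692]
force: [-3.5, 0.1, 7.5]
grip_width: 0.0004
```

```bash
python3 -m creep '[{"rx":0,"ry":0,"rz":0,"tx":0,"ty":0,"tz":4,"hand":1},{"rx":0,"ry":0,"rz":0,"tx":0,"ty":0,"tz":7,"hand":1},{"rx":0,"ry":0,"rz":0,"tx":0,"ty":0,"tz":9,"hand":1},{"rx":0,"ry":0,"rz":0,"tx":0,"ty":0,"tz":9,"hand":1}]'
```

```text
clock: 3.7
position: [0.4357, 0.3378, 0.0321]
tool_rot: [3.14, -0.0, 2.692]
force: [-13.1, -3.7, 38.4]
grip_width: 0.0
```

The force has jumped to 38 N, well above the 9 N spring, so the treadle is on its stop. I'll hold briefly and then lift.

```bash
python3 -m creep '[{"rx":0,"ry":0,"rz":0,"tx":0,"ty":0,"tz":0,"hand":1},{"rx":0,"ry":0,"rz":0,"tx":0,"ty":0,"tz":0,"hand":1}]'
python3 - <<'E'
from h import *
f=viewer.grab_frame("side"); cv2.imwrite("pics/s3.png",cv2.resize(f["pixels"][100:260,160:360],None,fx=4,fy=3.7))
E
python3 -m creep '[{"rx":0,"ry":0,"rz":0,"tx":0,"ty":0,"tz":-15,"hand":1},{"rx":0,"ry":0,"rz":0,"tx":0,"ty":0,"tz":-40,"hand":1},{"rx":0,"ry":0,"rz":0,"tx":0,"ty":0,"tz":-85,"hand":1},{"rx":0,"ry":0,"rz":0,"tx":0,"ty":0,"tz":-130,"hand":1},{"rx":0,"ry":0,"rz":0,"tx":0,"ty":0,"tz":-175,"hand":0.5},{"rx":0,"ry":0,"rz":0,"tx":0,"ty":0,"tz":-220,"hand":0},{"rx":0,"ry":0,"rz":0,"tx":0,"ty":0,"tz":-250,"hand":0},{"rx":0,"ry":0,"rz":0,"tx":0,"ty":0,"tz":-250,"hand":0}]'
python3 - <<'E'
from h import *
s=bot.observe(); print({k:np.round(v,3).tolist() for k,v in s.items()})
print(to_tool(s,np.array([.474,.003,s["position"][2]])-s["position"]))
f=viewer.grab_frame("wrist"); cv2.imwrite("pics/w3.png",f["pixels"])
E
```

```text
clock: 3.9
position: [0.4356, 0.3378, 0.0322]
tool_rot: [3.14, -0.0, 2.692]
force: [-13.4, -3.4, 36.4]
grip_width: -0.0001
clock: 4.75
position: [0.4373, 0.3381, 0.285]
tool_rot: [3.134, 0.003, 2.691]
force: [-0.2, -0.6, -0.6]
grip_width: 0.0427
{'clock': 4.75, 'qpos': [-0.778, 0.347, 0.017, 1.735, -0.007, 1.052, 0.361], 'qd': [0.002, 0.057, -0.005, 0.072, -0.001, -0.07, -0.001], 'joint_efforts': [-0.014, -78.183, 2.209, -39.635, -0.007, 1.83, 0.022], 'position': [0.437, 0.338, 0.285], 'tool_rot': [3.134, 0.003, 2.691], 'force': [-0.178, -0.589, -0.612], 'moment': [0.047, -0.011, -0.016], 'grip_width': 0.043}
[-178.90326206 -285.71085381   -1.56323086]
```

View pics/s3.png

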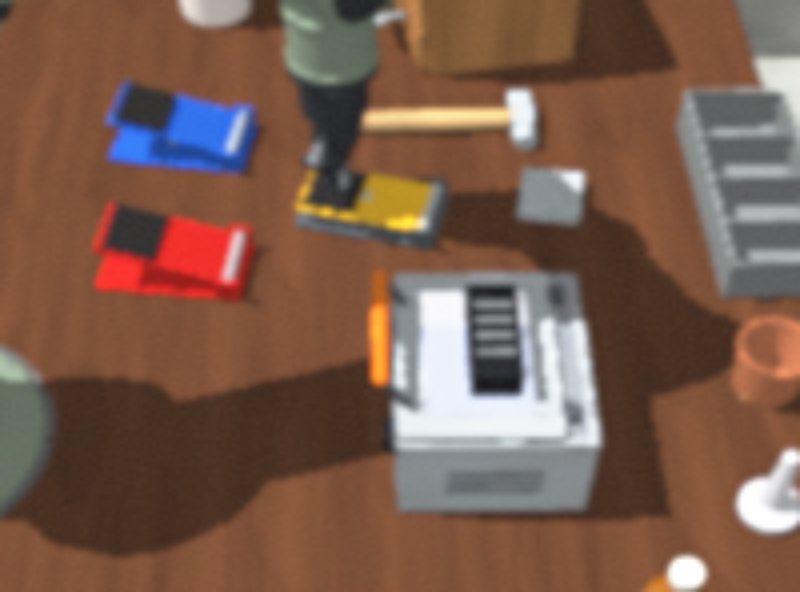

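View pics/w3.png

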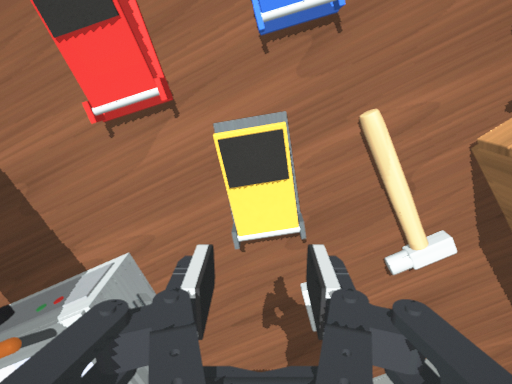

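```bash
python3 -m creep '[{"rx":0,"ry":0,"rz":8,"tx":-25,"ty":-40,"tz":0,"hand":0},{"rx":0,"ry":0,"rz":16,"tx":-50,"ty":-80,"tz":0,"hand":0},{"rx":0,"ry":0,"rz":24,"tx":-75,"ty":-120,"tz":0,"hand":0},{"rx":0,"ry":0,"rz":32,"tx":-100,"ty":-160,"tz":0,"hand":0},{"rx":0,"ry":0,"rz":40,"tx":-125,"ty":-200,"tz":0,"hand":0},{"rx":0,"ry":0,"rz":48,"tx":-150,"ty":-240,"tz":0,"hand":0},{"rx":0,"ry":0,"rz":56,"tx":-170,"ty":-272,"tz":0,"hand":0},{"rx":0,"ry":0,"rz":64.2,"tx":-179,"ty":-286,"tz":0,"hand":0}]'
python3 -m creep '[{"rx":0,"ry":0,"rz":0,"tx":0,"ty":0,"tz":0,"hand":0},{"rx":0,"ry":0,"rz":0,"tx":0,"ty":0,"tz":0,"hand":0},{"rx":0,"ry":0,"rz":0,"tx":0,"ty":0,"tz":0,"hand":0}]'
python3 - <<'E'
from h import *
s=bot.observe(); print({k:np.round(v,3).tolist() for k,v in s.items()})
f=viewer.grab_frame("wrist"); im=f["pixels"];cv2.imwrite("pics/w4.png",im)
hsv=cv2.cvtColor(im,cv2.COLOR_BGR2HSV).astype(int);H,S,V=hsv[...,0],hsv[...,1],hsv[...,2]
q=((H>5)&(H<22)&(S>190)&(V>150)).astype(np.uint8)
nn,lab,st,c=cv2.connectedComponentsWithStats(q); i=1+np.argmax(st[1:,4]); print(st[i])
r_=cv2.minAreaRect(np.argwhere(lab==i)[:,::-1].astype(np.float32))
for p in cv2.boxPoints(r_): print(p.round(1),wpx2w(f,s,*p,.17).round(4))
print(wpx2w(f,s,*r_[0],.17))
E
```

```text
clock: 5.6
position: [0.4723, -0.0022, 0.2797]
tool_rot: [-3.141, 0.001, 1.561]
force: [-0.7, 0.3, -0.1]
grip_width: 0.0428
clock: 5.9
position: [0.4725, 0.0023, 0.2799]
tool_rot: [-3.141, -0.0, 1.574]
force: [0.2, 0.3, 0.2]
grip_width: 0.0427
{'clock': 5.9, 'qpos': [-0.441, 0.231, 0.374, 1.94, -0.1, 0.989, -0.018], 'qd': [-0.003, -0.003, 0.003, -0.002, -0.001, 0.001, -0.005], 'joint_efforts': [0.751, -56.644, 5.045, -35.998, 0.046, -0.011, -0.018], 'position': [0.473, 0.002, 0.28], 'tool_rot': [-3.141, -0.0, 1.574], 'force': [0.223, 0.294, 0.191], 'moment': [0.044, -0.045, -0.03], 'grip_width': 0.043}
[ 252   93   22  180 1962]
[248.  271.5] [ 0.4621 -0.0694  0.17  ]
[255.9  92.6] [0.4688 0.0746 0.17  ]
[274.   93.4] [0.4816 0.0741 0.17  ]
[266.1 272.3] [ 0.4772 -0.0701  0.17  ]
[0.47265107 0.00837891 0.17      ]
```

View pics/w4.png

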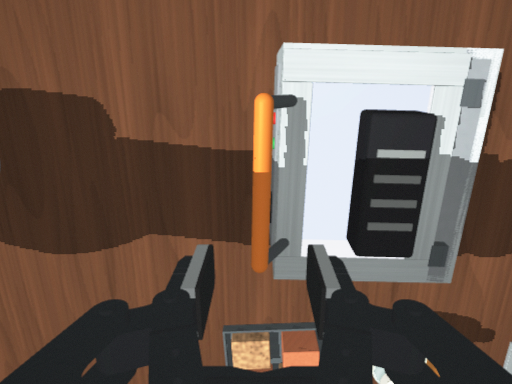

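The bar's ends come out at (0.475, 0.074) and (0.470, -0.070). That is 144 mm including the rounded caps, its centre matches the TCP in x and y, and it is turned by -2.2°. I'll descend over it.

```bash
python3 -m creep '[{"rx":0,"ry":0,"rz":2.3,"tx":0,"ty":0,"tz":30,"hand":0},{"rx":0,"ry":0,"rz":2.3,"tx":0,"ty":0,"tz":60,"hand":0},{"rx":0,"ry":0,"rz":2.3,"tx":0,"ty":0,"tz":90,"hand":0},{"rx":0,"ry":0,"rz":2.3,"tx":0,"ty":0,"tz":115,"hand":0},{"rx":0,"ry":0,"rz":2.3,"tx":0,"ty":0,"tz":127,"hand":0},{"rx":0,"ry":0,"rz":2.3,"tx":0,"ty":0,"tz":129,"hand":0},{"rx":0,"ry":0,"rz":2.3,"tx":0,"ty":0,"tz":129,"hand":0}]' 30
python3 - <<'E'
from h import *
f=viewer.grab_frame("wrist"); cv2.imwrite("pics/w5.png",f["pixels"])
E
```

```text
clock: 6.65
position: [0.473, 0.0013, 0.1518]
tool_rot: [3.141, -0.0, 1.531]
force: [0.6, -0.3, 0.5]
grip_width: 0.0425
```

View pics/w5.png

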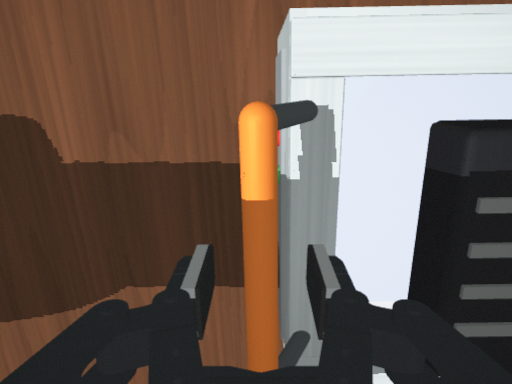

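The bar runs straight between the pads, centred at about column 262. I'll close on it.

```bash
python3 -m creep '[{"rx":0,"ry":0,"rz":0,"tx":0,"ty":0,"tz":0,"hand":1},{"rx":0,"ry":0,"rz":0,"tx":0,"ty":0,"tz":0,"hand":1},{"rx":0,"ry":0,"rz":0,"tx":0,"ty":0,"tz":0,"hand":1},{"rx":0,"ry":0,"rz":0,"tx":0,"ty":0,"tz":0,"hand":1},{"rx":0,"ry":0,"rz":0,"tx":0,"ty":0,"tz":0,"hand":1}]' 30
python3 - <<'E'
from h import *
th0=np.arctan2(50,165)
for th in np.arange(0,1.33,.11):
    a=th+th0; r=172.4
    print(round(th,2),"ty",round(-r*np.cos(a)+165,1),"tz",round(-(r*np.sin(a)-50),1))
E
```

```text
clock: 7.2
position: [0.4734, 0.0012, 0.1521]
tool_rot: [3.14, -0.0, 1.53]
force: [-0.0, 0.2, 8.9]
grip_width: 0.0127
0.0 ty 0.0 tz 0.0
0.11 ty 6.5 tz -17.8
0.22 ty 14.9 tz -34.8
0.33 ty 25.1 tz -50.8
0.44 ty 37.0 tz -65.5
0.55 ty 50.5 tz -78.9
0.66 ty 65.3 tz -90.7
0.77 ty 81.4 tz -100.7
0.88 ty 98.4 tz -109.0
0.99 ty 116.3 tz -115.4
1.1 ty 134.7 tz -119.7
1.21 ty 153.5 tz -122.0
1.32 ty 172.5 tz -122.2
```

```bash
python3 -m creep '[{"rx":0,"ry":0,"rz":0,"tx":0,"ty":3,"tz":-9,"hand":1},{"rx":0,"ry":0,"rz":0,"tx":0,"ty":6.5,"tz":-17.8,"hand":1},{"rx":0,"ry":0,"rz":0,"tx":0,"ty":10.5,"tz":-26.4,"hand":1},{"rx":0,"ry":0,"rz":0,"tx":0,"ty":15,"tz":-34.8,"hand":1},{"rx":0,"ry":0,"rz":0,"tx":0,"ty":20,"tz":-43,"hand":1},{"rx":0,"ry":0,"rz":0,"tx":0,"ty":25,"tz":-50.8,"hand":1},{"rx":0,"ry":0,"rz":0,"tx":0,"ty":31,"tz":-58.3,"hand":1},{"rx":0,"ry":0,"rz":0,"tx":0,"ty":37,"tz":-65.5,"hand":1}]' 30
python3 - <<'E'
from h import *
f=viewer.grab_frame("wrist"); cv2.imwrite("pics/w6.png",f["pixels"])
f=viewer.grab_frame("side"); cv2.imwrite("pics/s6.png",cv2.resize(f["pixels"][100:260,160:360],None,fx=4,fy=3.7))
E
```

```text
clock: 8.0
position: [0.5078, 0.0003, 0.2172]
tool_rot: [-3.137, -0.001, 1.531]
force: [-16.7, 7.5, 8.6]
grip_width: 0.0127
```

View pics/w6.png

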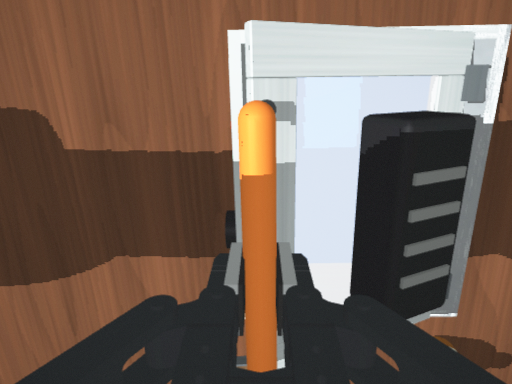

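View pics/s6.png

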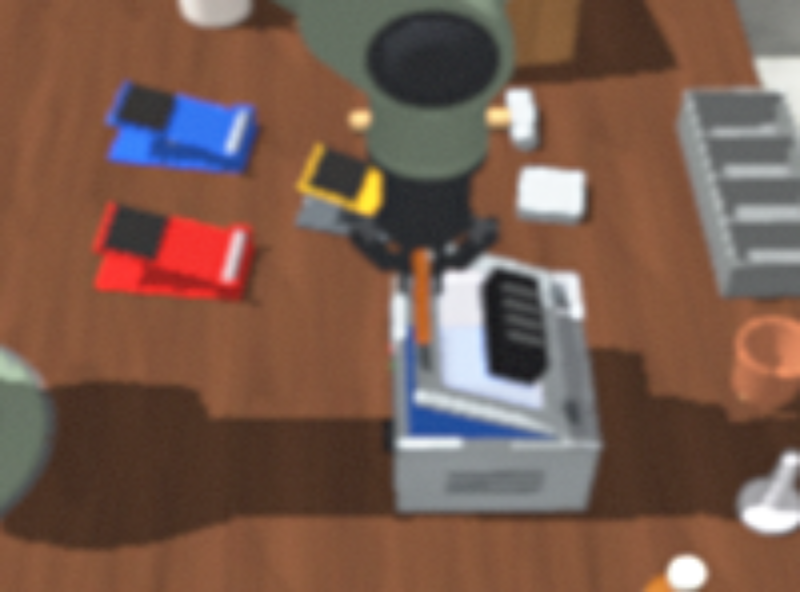

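```bash
python3 -m creep '[{"rx":0,"ry":0,"rz":0,"tx":0,"ty":6.6,"tz":-6.9,"hand":1},{"rx":0,"ry":0,"rz":0,"tx":0,"ty":13.5,"tz":-13.4,"hand":1},{"rx":0,"ry":0,"rz":0,"tx":0,"ty":20.7,"tz":-19.4,"hand":1},{"rx":0,"ry":0,"rz":0,"tx":0,"ty":28.3,"tz":-25.2,"hand":1},{"rx":0,"ry":0,"rz":0,"tx":0,"ty":36.2,"tz":-30.4,"hand":1},{"rx":0,"ry":0,"rz":0,"tx":0,"ty":44.4,"tz":-35.2,"hand":1},{"rx":0,"ry":0,"rz":0,"tx":0,"ty":52.8,"tz":-39.6,"hand":1},{"rx":0,"ry":0,"rz":0,"tx":0,"ty":61.4,"tz":-43.5,"hand":1}]' 30
python3 - <<'E'
from h import *
f=viewer.grab_frame("wrist"); cv2.imwrite("pics/w7.png",f["pixels"])
f=viewer.grab_frame("side"); cv2.imwrite("pics/s7.png",cv2.resize(f["pixels"][100:260,160:360],None,fx=4,fy=3.7))
E
```

```text
clock: 8.9
position: [0.5711, -0.0014, 0.2618]
tool_rot: [-3.141, -0.002, 1.531]
force: [-4.4, 10.3, 7.4]
grip_width: 0.0127
```

View pics/w7.png

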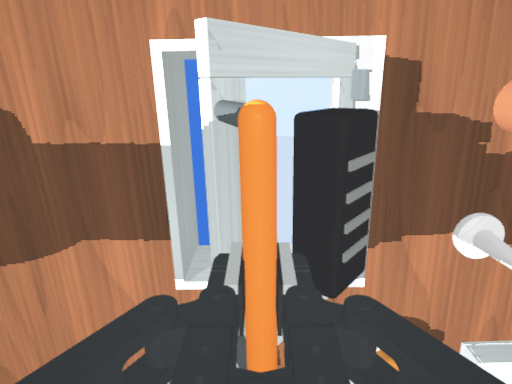

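View pics/s7.png

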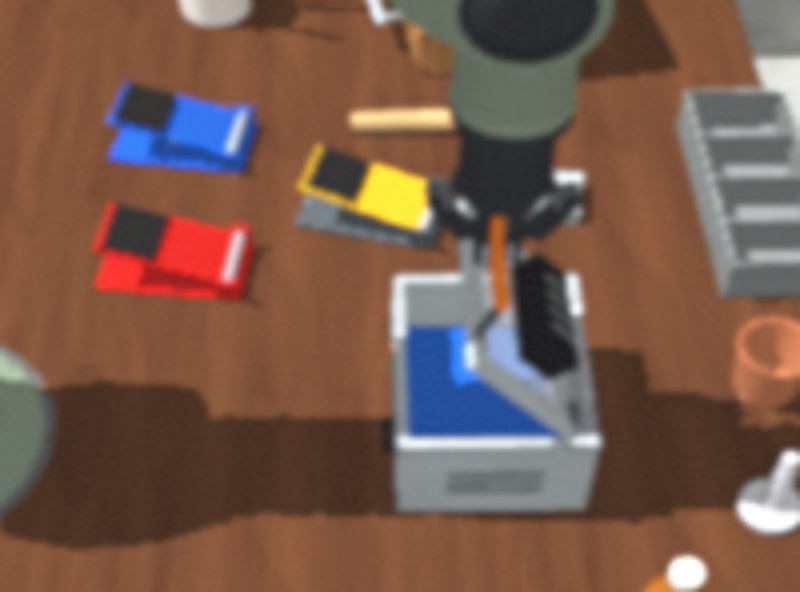

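```bash
python3 -m creep '[{"rx":0,"ry":0,"rz":0,"tx":0,"ty":8.8,"tz":-3.4,"hand":1},{"rx":0,"ry":0,"rz":0,"tx":0,"ty":17.9,"tz":-6.4,"hand":1},{"rx":0,"ry":0,"rz":0,"tx":0,"ty":27,"tz":-8.8,"hand":1},{"rx":0,"ry":0,"rz":0,"tx":0,"ty":36.3,"tz":-10.7,"hand":1},{"rx":0,"ry":0,"rz":0,"tx":0,"ty":45.7,"tz":-12.1,"hand":1},{"rx":0,"ry":0,"rz":0,"tx":0,"ty":55,"tz":-13,"hand":1},{"rx":0,"ry":0,"rz":0,"tx":0,"ty":64.6,"tz":-13.4,"hand":1},{"rx":0,"ry":0,"rz":0,"tx":0,"ty":64.6,"tz":-13.4,"hand":1}]' 30
python3 - <<'E'
from h import *
s=bot.observe(); print(s["position"],s["clock"])
f=viewer.grab_frame("wrist"); cv2.imwrite("pics/w8.png",f["pixels"])
f=viewer.grab_frame("side"); cv2.imwrite("pics/s8.png",cv2.resize(f["pixels"][100:260,160:360],None,fx=4,fy=3.7))
E
```

```text
clock: 9.8
position: [0.6365, -0.0042, 0.2743]
tool_rot: [3.141, -0.001, 1.531]
force: [-0.5, 7.4, 2.2]
grip_width: 0.0128
[ 0.63653586 -0.0041995   0.27427413] 9.8
```

View pics/w8.png

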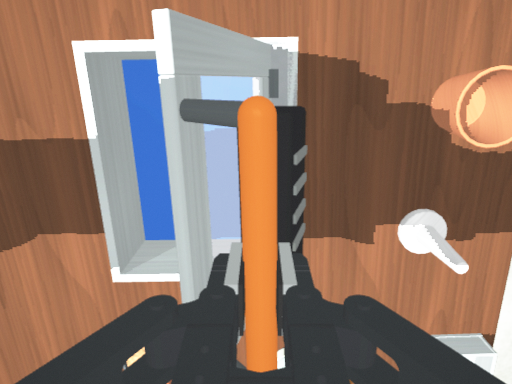

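View pics/s8.png

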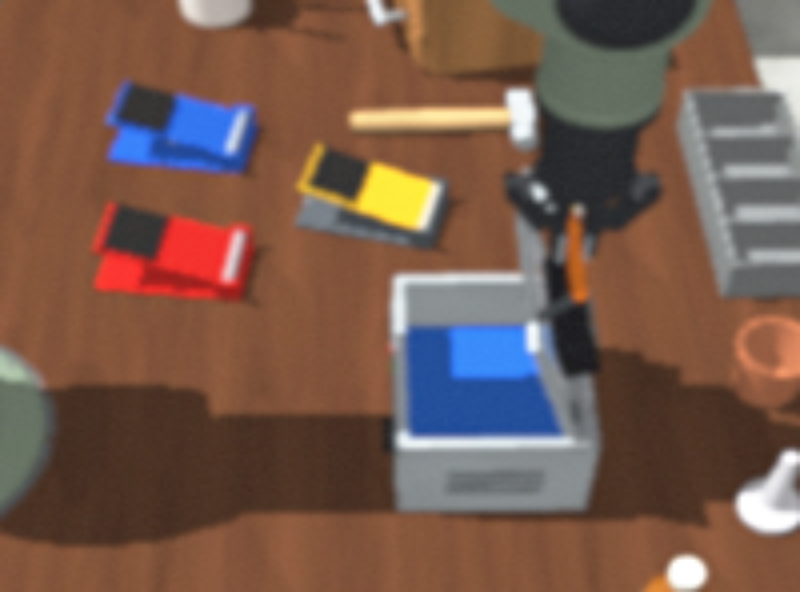

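```bash
python3 -m creep '[{"rx":0,"ry":0,"rz":0,"tx":0,"ty":5,"tz":0,"hand":1},{"rx":0,"ry":0,"rz":0,"tx":0,"ty":9.5,"tz":0.2,"hand":1},{"rx":0,"ry":0,"rz":0,"tx":0,"ty":9.5,"tz":0.2,"hand":1},{"rx":0,"ry":0,"rz":0,"tx":0,"ty":9.5,"tz":0.2,"hand":1},{"rx":0,"ry":0,"rz":0,"tx":0,"ty":9.5,"tz":0.2,"hand":1}]' 30
python3 - <<'E'
from h import *
s=bot.observe(); print({k:np.round(v,3).tolist() for k,v in s.items()})
f=viewer.grab_frame("wrist"); im=f["pixels"].copy(); cv2.imwrite("pics/w9raw.png",im)
T=np.array(f["tool_from_camera"]); R=Ro.from_euler("xyz",s["tool_rot"]).as_matrix()
def wp(P):
    p=((np.atleast_2d(P)-s["position"])@R-T[:3,3])@T[:3,:3]; p=p@cam(f).T; return p[:,:2]/p[:,2:]
ps=-.04; ex=np.array([np.cos(ps),np.sin(ps),0]); ey=np.array([-np.sin(ps),np.cos(ps),0]); ez=np.array([0,0,1.])
C=np.array([.4727,.0018,0])+.105*ex   # tumbler centre
def lidp(th,a,h,y): # a in front of hinge, h above
    c,sn=np.cos(th),np.sin(th)
    return C+.06*ex+.12*ez+ex*(-a*c+h*sn)+ez*(a*sn+h*c)+ey*y
side=viewer.grab_frame("side"); sim=side["pixels"].copy()
sc=3; x0,y0=220,120
sim=cv2.resize(sim[y0:y0+150,x0:x0+150],None,fx=sc,fy=sc,interpolation=cv2.INTER_CUBIC)
sp=lambda P:(w2px(side,P)-[x0,y0])*sc
for th,col in ((1.23,(255,0,0)),(1.32,(0,255,0)),(1.41,(0,0,255))):
    L=np.array([lidp(th,0,.01,.105),lidp(th,.15,.01,.105),lidp(th,.15,.01,-.105),lidp(th,0,.01,-.105)])
    B=np.array([lidp(th,.165,.05,.065),lidp(th,.165,.05,-.065)])
    for g,m in ((wp,im),(sp,sim)):
        cv2.polylines(m,[g(L).round().astype(np.int32)],True,col,1)
        cv2.polylines(m,[g(B).round().astype(np.int32)],False,col,1)
bx=np.array([C+ex*a*.09+ey*b*.11+ez*.12 for a,b in((1,1),(1,-1),(-1,-1),(-1,1))])
for g,m in ((wp,im),(sp,sim)): cv2.polylines(m,[g(bx).round().astype(np.int32)],True,(255,255,0),1)
cv2.imwrite("pics/w9.png",im); cv2.imwrite("pics/s9.png",sim)
E
```

```text
clock: 10.4
position: [0.6452, -0.0046, 0.2741]
tool_rot: [-3.142, -0.001, 1.531]
force: [-1.0, 7.3, 1.0]
grip_width: 0.0127
{'clock': 10.4, 'qpos': [-0.317, 0.541, 0.363, 1.507, -0.205, 1.131, 0.047], 'qd': [-0.0, -0.0, -0.001, 0.001, -0.0, -0.002, 0.001], 'joint_efforts': [5.046, -91.294, 14.907, -38.008, 1.964, -0.491, -0.208], 'position': [0.645, -0.005, 0.274], 'tool_rot': [-3.142, -0.001, 1.531], 'force': [-0.979, 7.302, 1.008], 'moment': [1.507, 0.3, 0.258], 'grip_width': 0.013}
```

View pics/w9.png

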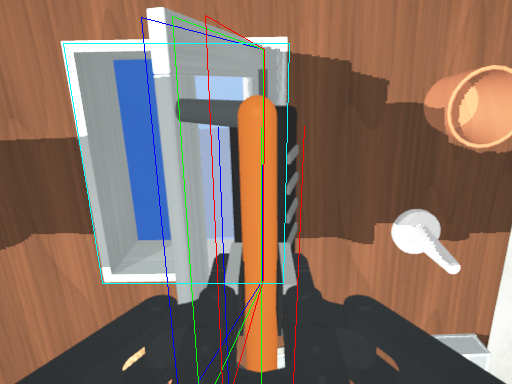

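View pics/s9.png

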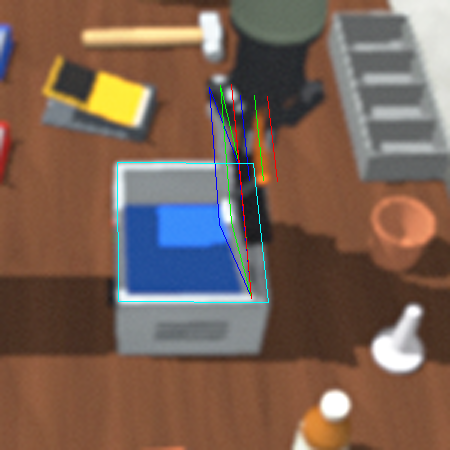

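The tumbler outline, the bar and the lid's outer edge all line up with the 1.32 rad overlay. The treadle is up, and the arm is still, with nearly zero force along the swing. I'll hand in.

Run:
```python
from h import *
s=bot.observe(); print(s["position"],s["force"],s["grip_width"]); print(bot.job_done())
```

```text
[ 0.64520204 -0.00456276  0.27412991] [-0.74904807  7.74886795  1.2750638 ] 0.012467118593802583
the job is handed in; nothing more can be done
None
```

I stopped the tumbler and handed the job in at about 10.4 s, with the lid held still at its balance point. No verdict is reported.

- **Treadle:** I pressed the yellow treadle to its stop with the lid shut. The wrist read 38 N, well above the 9 N spring, and I held it there for 0.2 s. Later side and wrist views show it back up.
- **Lid:** I gripped the orange bar at 30 N and swung the lid up along its arc. In the last wrist and side pictures, the bar and the lid's outer edge lie on the 1.32 rad overlay. The bar's travel puts the lid at about the same angle.
- **Final hold:** The arm was still, with only about 1 N along the swing and the fingers on the bar. A sideways force of about 7 N along the bar remained. I left it because nothing was moving.
- **Bystanders:** I took no exact measurement of where they ended up. The arm never went near them, and those in view looked unmoved.
- **Slip along the way:** My first move was refused for missing keys, which cost no motion.

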